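# Turn the banding wheel to the target line

## Task

Get the cup on the banding wheel round to its next decorating position: with the fingertips, gently push the wheel round by its upright pins, either way, until the blue index mark on the wheel lines up with the yellow target line on the scale ring, and leave it there at rest. Turn it slowly, no faster than about a quarter turn a second, so that the cup rides along undisturbed. Do not grip or lift anything, do not touch the cup, and leave everything else on the bench where it is.

Things in the scene. Friction and masses are not known exactly. Their poses are not given: they have to be found in the camera images.
- wheel (a joint): the turning head of the banding wheel: a level aluminium disc 250 mm across, top 72 mm above the bench, on an upright axle. Value in rad, growing anticlockwise seen from above; no stops, it may turn any amount either way. A steady drag (about 0.2 N m, some 2 N at a pin) holds it where it is left; it hardly coasts. The value alone does not tell the target.
- wheel_centre (a point): the wheel's axis at the level of the disc's top face (72 mm above the bench). The fixed base below is a dark foot and a dark scale ring 330 mm across, its top 58 mm above the bench, with thin white scale lines.
- index_mark (a point): outer end of the blue index mark, at the disc's rim, 125 mm from the axis; the mark is a radial stripe 8 mm wide and 60 mm long on the disc's top and turns with it
- target_line (a point): where the index mark must come: on the rim circle (125 mm from the axis) straight inward of the yellow target line, a fixed radial bar 8 mm wide, 36 mm long, top 68 mm above the bench, lying on the dark scale ring just outside the disc (3 mm gap). It never moves during a run.
- pin0 (a point): top centre of black upright pin 0 fixed on the disc: 12 mm across, stands 25 mm above the disc's top (top 97 mm above the bench), 108 mm from the axis, 45 degrees anticlockwise from the index mark; turns with the disc. Pushing it sideways along its circle turns the wheel.
- pin1 (a point): top centre of black upright pin 1 fixed on the disc: 12 mm across, stands 25 mm above the disc's top (top 97 mm above the bench), 108 mm from the axis, 135 degrees anticlockwise from the index mark; turns with the disc. Pushing it sideways along its circle turns the wheel.
- pin2 (a point): top centre of black upright pin 2 fixed on the disc: 12 mm across, stands 25 mm above the disc's top (top 97 mm above the bench), 108 mm from the axis, 225 degrees anticlockwise from the index mark; turns with the disc. Pushing it sideways along its circle turns the wheel.
- pin3 (a point): top centre of black upright pin 3 fixed on the disc: 12 mm across, stands 25 mm above the disc's top (top 97 mm above the bench), 108 mm from the axis, 315 degrees anticlockwise from the index mark; turns with the disc. Pushing it sideways along its circle turns the wheel.
- cup: red clay cup standing loose within 10 mm of the middle of the disc and riding round with it: 72 mm across the mouth, 85 mm tall; origin at the centre of its underside, z up. Not to be touched.
- tall_cup: unfired red clay cup, 72 mm across, 115 mm tall, open top, stands on the bench to the left of the wheel (+y); origin at the centre of its underside (or of its length). A bystander: leave it.
- bowl: blue ceramic bowl, 92 mm across, 45 mm tall, on the bench to the right of the wheel (-y); origin at the centre of its underside (or of its length). A bystander: leave it.
- rib: flat wooden shaping rib, 50 x 100 x 12 mm, lying beyond the wheel; origin at the centre of its underside (or of its length). A bystander: leave it.
- glaze_jar: dark brown glaze jar with a white cap, 70 mm across, 100 mm tall, standing at one side of the bench; origin at the centre of its underside (or of its length). A bystander: leave it.
- fired_cup: terracotta cup, 76 mm across, 105 mm tall, standing at one side of the bench; origin at the centre of its underside (or of its length). A bystander: leave it.
- bud_vase: small dark bud vase, 68 mm across, 105 mm tall, standing at one side of the bench; origin at the centre of its underside (or of its length). A bystander: leave it.
- brush: wooden brush, about 170 mm long, lying beyond the wheel on the left; origin at the centre of its underside (or of its length). A bystander: leave it.

How it is judged:
By the outcome, as a careful person would: the job done as asked, in the order asked, and still so for the second after the job is handed in, with the robot touching nothing.
It also fails if it takes over 72 s, if anything falls off the work surface, if the arm or the gripper's body presses on something with over 40 N, if the wrist force passes 120 N, or if a joint passes its speed limit or range.

## Robot

A 7-joint arm with a two-finger parallel gripper is mounted at the origin on the work surface. World frame = base frame: x ahead of the robot, y to its left, z up, the work surface at z = 0. Lengths are in mm, angles in rad, forces in N, time in s.
With the tool pointing down it reaches from about 375 to 925 mm from the base axis. Payload 3.1 kg.
Tool frame: the origin (TCP) lies at the very end of the fingers, on their centre line; the grasp point (between the pads) lies 19 mm behind it (robot.grip_depth is the distance from the TCP to the grasp point, in mm); z points along the fingers, y is the direction in which the jaws open and shut (so a half turn about z gives the same grasp; the last joint's range is limited). The gripper opens to 85 mm and grips with 20 to 120 N. Pads are 22 mm wide; open, the fingers measure 114 mm over their backs; the gripper's body (76 mm by 85 mm) begins 54 mm behind the grasp point. The pads swing forward as they close: fully open they stand 13 mm farther back than shut.
Start: joints at [1.073, 0.383, 0.044, 1.598, -0.018, 1.161, -0.05], TCP at [253.022, -598.734, 202.369] pointing down, gripper open.
Joint ranges: [-2.61, 2.61], [-0.41, 2.15], [-1.48, 1.57], [0, 2.5], [-1.57, 4.71], [0.05, 1.97], [-2.85, 2.85]. Speed limits (rad/s): [2.79, 2.79, 3.14, 3.14, 3.14, 3.14, 3.14].

## Interface

Orientations are given as a unit quaternion [x, y, z, w].
In Python, from station import state, read_camera, robot, models gives the robot as it stands.
- The arm moves only by the tool drive_tool, never from a script. Its argument "commands" is a list that holds one entry, the list of rows, each a list of 4 numbers: the shift along the tool's x, y, z in m, then the turn about the tool's z in degrees. In form: [[[x, y, z, roll], ...]]. A call has 1 to 20 rows; each row shifts and turns the commanded pose from where the row before left it, along the tool's axes as they then stand; what a row does not reach is not made up. A row lasts 1/10 s, in which the tool goes at most 50 mm and 8.59 degrees, less where a joint would pass 70% of its speed; a pose out of reach is approached as far as the arm can. A call with a gripper value outside its range is refused whole. "fingers" is the finger opening in m, from 0 to 0.0854, set as the call begins (left out, the last holds). The fingers move at their own pace and stop on an object; "force" is the grip in N (left out, the last holds). Time passes only in rows, so rows that do not move let the fingers close. It gives the time, the measured TCP pose, the force and the opening at its end, in the units of the state.
- state(): the state, without advancing time (a new reading comes with each control period).
- read_camera(name): name is "scene" or "top"; returns a dict with "pixels" (480x640x3 uint8, red, green, blue), "range_z" (480x640 float32, mm along the optical axis (not along the pixel's ray), 0 where there is no reading), "camera_matrix" (3x3 intrinsics, pixels), "dist_coeffs" ([k1, k2, p1, p2, k3] as OpenCV has them; the pictures are not rectified), "view" (4x4, takes a point from world to camera coordinates). Camera axes: x right, y down, z forward; pixel columns grow to the right and rows downward; lengths in mm; the calibration is good to about 2 mm. A picture is of the moment at which its call begins.
- robot.hand_in(): hands the job in, once; it reports no verdict.
Trained networks look in the newest picture that a camera, given by its name, has taken for a name from the list of things; names that differ only in an ending like _2 or _b are one class to them, and where a whole thing is asked for, a point or a joint stands for the part that bears it (a point fixed in the world has none). Each returns a list of dicts, best first, with "score" (0 to 1); they miss things now and then, are a little off and sometimes report something else, mostly with a low value. They report only what shows in the picture. A call takes as long as a camera call.
- models.trace(camera, query): "region" (480x640 bool, what is visible of it) and "bbox" ([centre column, centre row, width, height] in pixels, round what is visible of it).
The state is a dict: "clock": time; "joint_positions": joint angles; "joint_vel": joint speeds; "joint_efforts": joint torques, N m; "ee_pos": TCP position; "tcp_rot": TCP orientation; "wrist_force": force on the tool from outside, world axes, zero at the start; "torque": the same for the moment, N m; "opening": opening from 0.0 (shut) to 1.0 (fully open).
Only numpy, scipy, OpenCV 4.12 (cv2) and the standard library are available. Lean on these libraries where they do the work, as an engineer would, in place of code of your own. Each camera call takes 0.05 s, during which the arm holds its last target. There are 200 camera calls.

## Working session

There is one attempt and no reset: what is moved stays moved. The work goes in short steps, Python scripts to look and compute and a tool call to move; the robot and the scene stay as the last step left them, time stands still between calls to the robot, and variables do not carry over. Pictures are saved under pics/ and viewed, about 8 in all and at most 12, crops included, and the job is handed in when it is done.

Besides the shell and the picture viewer there is one more tool, called after ">>>" as name([rows], argument=value, ...), one row to a line, values as JSON. drive_tool: Moves the arm, as the interface text tells. Its arguments: {"type":"object","properties":{"commands":{"type":"array"},"fingers":{"type":"number"},"force":{"type":"number"}},"required":["commands"]}

```bash
mkdir -p pics; ls; cat > h.py <<'E'
import numpy as np, cv2
from station import state, read_camera, robot, models
def proj(c,P):
    V=np.array(c["view"]); r,_=cv2.Rodrigues(V[:3,:3])
    return cv2.projectPoints(np.float64(P).reshape(-1,1,3),r,V[:3,3],np.array(c["camera_matrix"],float),np.array(c["dist_coeffs"],float))[0][:,0]
def onplane(c,uv,z):
    V=np.array(c["view"]); R=V[:3,:3]; C=-R.T@V[:3,3]
    n=cv2.undistortPoints(np.float64(uv).reshape(-1,1,2),np.array(c["camera_matrix"],float),np.array(c["dist_coeffs"],float))[:,0]
    d=np.c_[n,np.ones(len(n))]@R
    return C+d*((z-C[2])/d[:,2])[:,None]
def save(c,name): cv2.imwrite("pics/"+name,c["pixels"][:,:,::-1])
E
python3 - <<'E'
from h import *
for n in("top","scene"):
    c=read_camera(n); save(c,n+"0.png")
    for q,z in(("index_mark",72),("target_line",68),("wheel_centre",72),("pin0",97)):
        for r in models.trace(n,q)[:4]:
            b=r["bbox"]; print(n,q,round(r["score"],2),np.round(b),onplane(c,[b[:2]],z).round())
s=state(); print(s["clock"],s["ee_pos"],s["tcp_rot"],s["opening"],s.keys())
E
```

```text
pics
top target_line 0.44 [360. 207.  -1.  11.] [[ 731. -110.   68.]]
top target_line 0.24 [445. 251.  37.  32.] [[ 623. -329.   68.]]
top wheel_centre 0.97 [348. 265.  97.  98.] [[581. -83.  72.]]
top pin0 0.61 [349. 262. 100. 103.] [[585. -84.  97.]]
scene index_mark 0.95 [278. 248. 105.  80.] [[602. -85.  72.]]
scene target_line 0.37 [111. 252.  28.  30.] [[ 630. -487.   68.]]
scene wheel_centre 0.69 [280. 246. 103.  82.] [[595. -83.  72.]]
scene pin0 0.71 [280. 246.  99.  82.] [[616. -78.  97.]]
scene pin0 0.28 [296. 332.  47.  30.] [[841. -22.  97.]]
0.5 [ 252.99509862 -598.67896458  202.31407392] [ 9.80085977e-01  1.98573590e-01 -3.77589335e-06 -8.50859568e-05] 1.0009499643275634 dict_keys(['clock', 'joint_positions', 'joint_vel', 'joint_efforts', 'ee_pos', 'tcp_rot', 'wrist_force', 'torque', 'opening'])
```

```bash
python3 - <<'E'
import cv2
a=cv2.imread("pics/top0.png"); 
cv2.imwrite("pics/top0z.png",cv2.resize(a[190:340,270:430],None,fx=4,fy=4,interpolation=cv2.INTER_CUBIC)[:600])
E
```

```text
(no output)
```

View pics/top0.png

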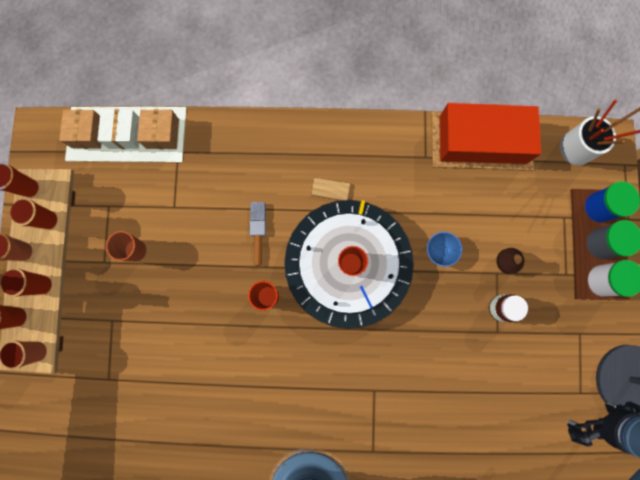

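View pics/top0z.png

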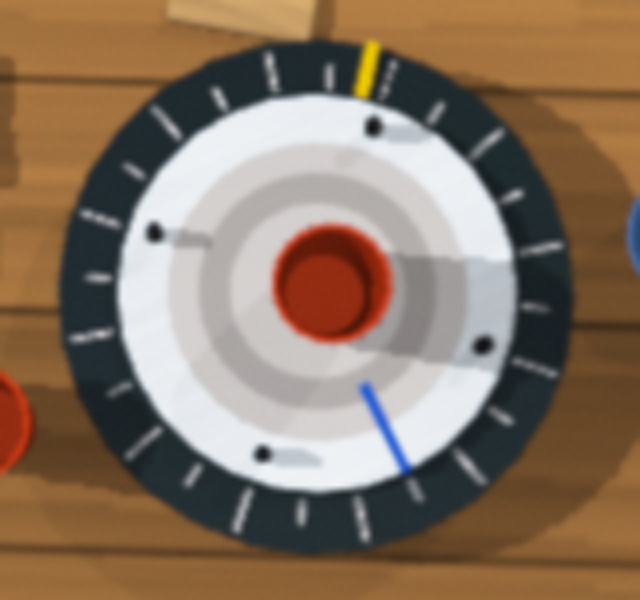

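View pics/scene0.png

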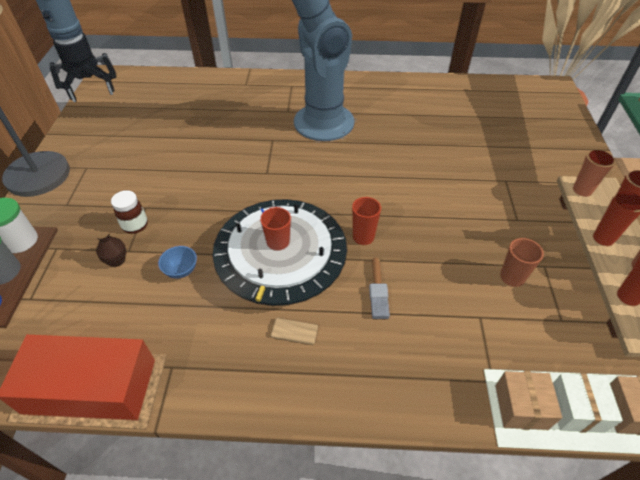

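```bash
cat >> h.py <<'E'
from scipy.optimize import least_squares
def measure(n="top",c=None,c0=(581,-83)):
    c=c or read_camera(n); hsv=cv2.cvtColor(c["pixels"],cv2.COLOR_RGB2HSV).astype(int)
    vv,uu=np.mgrid[:480,:640]; P=onplane(c,np.c_[uu.ravel(),vv.ravel()],72)[:,:2].reshape(480,640,2)
    # disc edge: radial brightness profile, half-level crossing
    g=c["pixels"].min(2).astype(np.float32); E=[]
    for t in np.radians(np.arange(0,360,3)):
        rr=np.arange(108,140,.5); uv=proj(c,np.c_[c0[0]+rr*np.cos(t),c0[1]+rr*np.sin(t),72+0*rr]).astype(np.float32)
        p=cv2.remap(g,uv[:,0].copy(),uv[:,1].copy(),cv2.INTER_LINEAR)[:,0]; k=np.argmin(np.diff(p))
        if p[max(k-6,0)]-p[min(k+6,63)]>60: E.append([c0[0]+rr[k]*np.cos(t),c0[1]+rr[k]*np.sin(t)])
    E=np.array(E); f=least_squares(lambda x:np.hypot(*(E-x[:2]).T)-x[2],[*c0,125],loss="soft_l1")
    ctr=f.x[:2]; out={"ctr":ctr.round(1),"r":f.x[2].round(1),"nE":len(E)}
    H,S,Vv=hsv[...,0],hsv[...,1],hsv[...,2]
    for k,(a,b),z,(r0,r1) in(("mark",(100,135),72,(60,130)),("target",(20,35),68,(120,168))):
        Q=onplane(c,np.c_[uu.ravel(),vv.ravel()],z)[:,:2].reshape(480,640,2); r=np.hypot(*(Q-ctr).transpose(2,0,1))
        m=(H>=a)&(H<=b)&(S>110)&(Vv>90)&(r>r0)&(r<r1)
        if m.sum()<5: out[k]=None; continue
        w=S[m]; d=(Q[m]*w[:,None]).sum(0)/w.sum()-ctr
        out[k]=(np.degrees(np.arctan2(d[1],d[0])).round(2),np.hypot(*d).round(1),int(m.sum()))
    return out
E
python3 - <<'E'
from h import *
for n in("top","scene"):
    print(n,measure(n))
s=state(); print(s["clock"],s["ee_pos"],s["wrist_force"])
E
```

```text
top {'ctr': array([587.1, -84.5]), 'r': np.float64(124.8), 'nE': 119, 'mark': (np.float64(-152.49), np.float64(95.9), 61), 'target': (np.float64(-11.6), np.float64(146.6), 71)}
scene {'ctr': array([587.4, -83.5]), 'r': np.float64(125.9), 'nE': 113, 'mark': (np.float64(-152.68), np.float64(124.5), 6), 'target': (np.float64(-11.84), np.float64(147.4), 92)}
0.6 [ 253.01491592 -598.75020755  202.41099238] [0.35909609 0.21144902 0.10359326]
```

>>> drive_tool([
  [[0.026, -0.018, 0, 0], [0.026, -0.018, 0, 0], [0.026, -0.018, 0, 0], [0.026, -0.018, 0, 0], [0.026, -0.018, 0, 0], [0.026, -0.018, 0, 0], [0.026, -0.018, 0, 0], [0.026, -0.018, 0, 0], [0.026, -0.018, 0, 0], [0.026, -0.018, 0, 0], [0.026, -0.018, 0, 0], [0.026, -0.018, 0, 0], [0.026, -0.018, 0, 0], [0.026, -0.018, 0, 0], [0.026, -0.018, 0, 0], [0.026, -0.018, 0, 0], [0, 0, 0, 0]],
], fingers=0)

```text
clock: 2.3
ee_pos: [527.2, -165.0, 202.9]
tcp_rot: [0.979, 0.203, 0.002, -0.001]
wrist_force: [0.0, -0.4, 0.0]
opening: 0.003
```

>>> drive_tool([
  [[0, 0, 0, 6], [0, 0, 0, 6], [0, 0, 0, 6], [0, 0, 0, 6], [0, 0, 0, 6], [0, 0, 0, 6], [0, 0, 0, 6], [0, 0, 0, 6], [0, 0, 0, 6], [0, 0, 0, 4], [0, 0, 0, 0], [0, 0, 0, 0]],
])

```text
clock: 3.5
ee_pos: [523.8, -172.1, 202.5]
tcp_rot: [0.954, -0.301, 0.0, 0.0]
wrist_force: [0.6, -0.0, 0.3]
opening: 0.004
```

```bash
cat > st.py <<'E'
from h import *
from scipy.spatial.transform import Rotation as R
s=state(); p=s["ee_pos"]; h=np.degrees(np.arctan2(*R.from_quat(s["tcp_rot"]).as_matrix()[[1,0],0]))
d=np.array(p[:2])-[587.2,-84]
print("t",s["clock"],"p",np.round(p,1),"head",h.round(1),"phi",np.degrees(np.arctan2(d[1],d[0])).round(1),"R",np.hypot(*d).round(1),"open",round(s["opening"],2),"F",np.round(s["wrist_force"],1),"q",np.round(s["joint_positions"],2))
E
python3 st.py
```

```text
t 3.5 p [ 523.8 -172.1  202.5] head -35.0 phi -125.7 R 108.5 open 0.0 F [ 0.6 -0.   0.3] q [ 0.38  0.21 -0.16  1.83  0.04  1.11 -1.97]
```

>>> drive_tool([
  [[0, 0, 0.015, 0], [0, 0, 0.015, 0], [0, 0, 0.015, 0], [0, 0, 0.015, 0], [0, 0, 0.015, 0], [0, 0, 0.015, 0], [0, 0, 0.015, 0], [0, 0, 0.008, 0], [0, 0, 0.006, 0], [0, 0, 0, 0], [0, 0, 0, 0]],
])

```text
clock: 4.6
ee_pos: [524.7, -171.6, 83.8]
tcp_rot: [0.953, -0.301, 0.001, -0.0]
wrist_force: [0.5, -0.4, 0.3]
opening: 0.003
```

```bash
python3 st.py; python3 - <<'E'
from h import *
c=read_camera("top"); print(measure(c=c,c0=(587,-84))["mark"])
cv2.imwrite("pics/z1.png",cv2.resize(c["pixels"][190:340,270:470,::-1],None,fx=4,fy=4,interpolation=cv2.INTER_CUBIC))
E
```

```text
t 4.6 p [ 524.7 -171.6   83.8] head -35.1 phi -125.5 R 107.7 open 0.0 F [ 0.5 -0.4  0.3] q [ 0.37  0.35 -0.15  1.93  0.07  0.87 -2.  ]
(np.float64(-152.61), np.float64(95.9), 61)
```

View pics/z1.png

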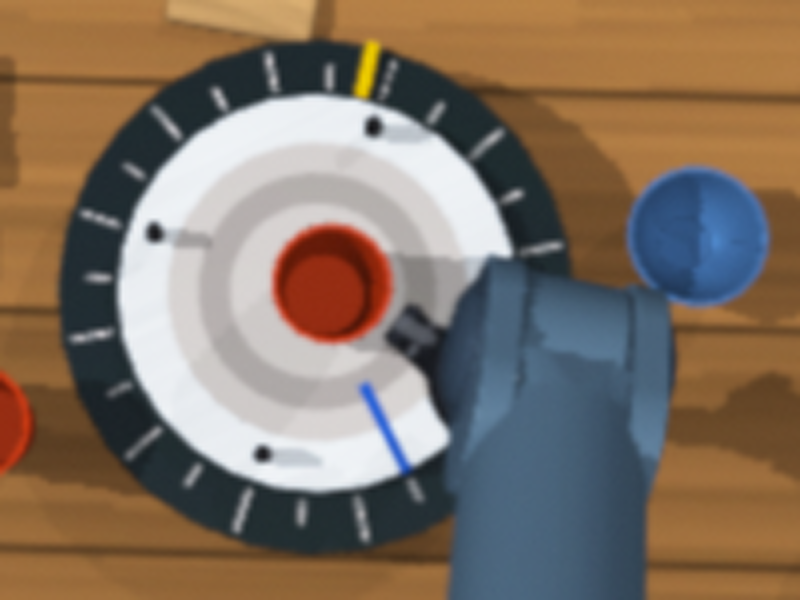

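```bash
python3 - <<'E'
from h import *
def pts(c):
    vv,uu=np.mgrid[:480,:640]; z=c["range_z"].ravel(); n=cv2.undistortPoints(np.float64(np.c_[uu.ravel(),vv.ravel()]).reshape(-1,1,2),np.array(c["camera_matrix"],float),np.array(c["dist_coeffs"],float))[:,0]
    X=np.c_[n,np.ones(len(n))]*z[:,None]; V=np.array(c["view"]); return ((X-V[:3,3])@V[:3,:3]).reshape(480,640,3)
for n in("top","scene"):
    c=read_camera(n);P=pts(c);px=c["pixels"].astype(int); d=P[...,:2]-[587.2,-84]; r=np.hypot(d[...,0],d[...,1])
    red=(px[...,0]>1.8*px[...,1])&(P[...,2]>140)&(r<60); print(n,"cup rim",P[red][:,:2].min(0).round(),P[red][:,:2].max(0).round(),P[red][:,2].max())
    m=(px.max(2)<110)&(P[...,2]>105)&(P[...,2]<400)&(r<150)
    Q=np.c_[P[m],r[m]]; Q=Q[np.argsort(Q[:,3])][:12]; print(Q.round())
    if n=="scene": save(c,"s1.png"); cv2.imwrite("pics/s1z.png",cv2.resize(c["pixels"][100:310,190:400,::-1],None,fx=2.8,fy=2.8))
E
```

```text
top cup rim [ 550. -123.] [618. -54.] 162.7844003850657
[[604. -71. 106.  22.]
 [596. -63. 113.  23.]
 [599. -65. 125.  23.]
 [605. -70. 117.  23.]
 [603. -68. 111.  23.]
 [609. -75. 109.  23.]
 [607. -72. 120.  23.]
 [597. -63. 125.  24.]
 [604. -67. 128.  24.]
 [601. -65. 132.  24.]
 [606. -69. 132.  24.]
 [611. -80. 114.  24.]]
scene cup rim [ 548. -121.] [621. -55.] 162.22359942613434
[[ 559.  -87.  113.   29.]
 [ 567.  -64.  137.   29.]
 [ 566.  -63.  143.   30.]
 [ 563.  -67.  129.   30.]
 [ 605. -109.  107.   31.]
 [ 610. -105.  120.   31.]
 [ 607. -108.  116.   31.]
 [ 603. -111.  116.   31.]
 [ 606. -109.  129.   31.]
 [ 559.  -98.  105.   32.]
 [ 565. -106.  108.   32.]
 [ 608. -108.  114.   32.]]
```

View pics/s1z.png

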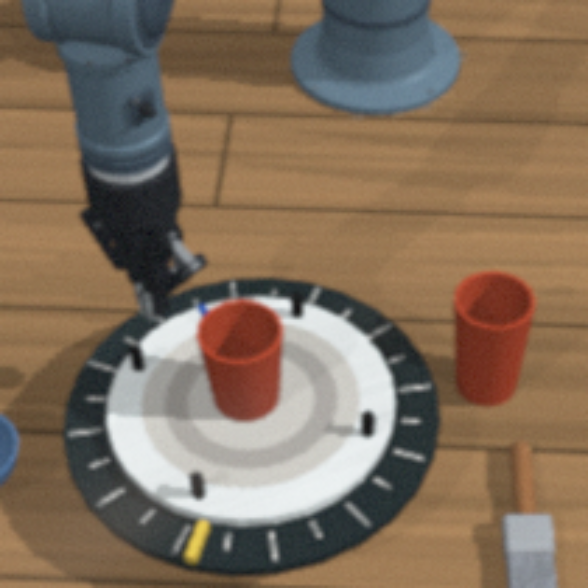

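```bash
python3 - <<'E'
from h import *
c=read_camera("top"); 
vv,uu=np.mgrid[264:282,366:380]; z=c["range_z"][264:282,366:380].ravel()
n=cv2.undistortPoints(np.float64(np.c_[uu.ravel(),vv.ravel()]).reshape(-1,1,2),np.array(c["camera_matrix"],float),np.array(c["dist_coeffs"],float))[:,0]
V=np.array(c["view"]); P=(np.c_[n,np.ones(len(n))]*z[:,None]-V[:3,3])@V[:3,:3]
px=c["pixels"][264:282,366:380].reshape(-1,3).astype(int)
m=(px.max(1)<130)&(abs(px[:,0]-px[:,2])<50)&(P[:,2]>110); r=np.hypot(*(P[:,:2]-[584,-88]).T)
o=np.argsort(r[m]); print(np.c_[P[m],r[m],px[m]][o][:25].round())
E
```

```text
[[ 559. -121.  201.   41.  115.  115.  119.]
 [ 561. -123.  200.   42.  106.  107.  111.]
 [ 563. -125.  206.   42.   87.   89.   94.]
 [ 554. -118.  207.   43.   81.   80.   83.]
 [ 556. -120.  209.   43.   87.   88.   93.]
 [ 552. -117.  202.   43.   99.   97.  100.]
 [ 569. -128.  199.   43.   96.   96.   97.]
 [ 559. -123.  207.   43.   94.   97.  104.]
 [ 565. -127.  209.   43.   67.   68.   72.]
 [ 561. -125.  204.   44.   86.   89.   98.]
 [ 554. -120.  209.   44.   56.   59.   65.]
 [ 571. -130.  199.   44.  105.  103.  103.]
 [ 552. -118.  208.   44.   53.   54.   59.]
 [ 556. -123.  210.   44.   85.   90.   98.]
 [ 568. -129.  207.   44.   64.   64.   68.]
 [ 564. -128.  203.   44.   62.   64.   71.]
 [ 550. -117.  197.   45.  102.  100.  103.]
 [ 559. -125.  211.   45.   91.   95.  104.]
 [ 566. -130.  205.   45.   42.   45.   52.]
 [ 561. -127.  205.   46.   80.   83.   92.]
 [ 552. -120.  211.   46.   41.   43.   51.]
 [ 554. -123.  207.   46.   69.   73.   81.]
 [ 550. -119.  205.   46.   53.   54.   60.]
 [ 557. -125.  207.   46.   92.   95.  105.]
 [ 568. -132.  208.   46.   69.   69.   72.]]
```

>>> drive_tool([
  [[0, 0.004, 0, 0], [0.00195, -2e-05, 0, -1], [0.00195, -2e-05, 0, -1], [0.00195, -2e-05, 0, -1], [0.00195, -2e-05, 0, -1], [0.00195, -2e-05, 0, -1], [0.00195, -2e-05, 0, -1], [0.00195, -2e-05, 0, -1], [0.00195, -2e-05, 0, -1], [0.00195, -2e-05, 0, -1], [0.00195, -2e-05, 0, -1], [0.00195, -2e-05, 0, -1], [0.00195, -2e-05, 0, -1], [0.00195, -2e-05, 0, -1], [0.00195, -2e-05, 0, -1], [0.00195, -2e-05, 0, -1]],
])

```text
clock: 6.4
ee_pos: [547.8, -188.3, 83.4]
tcp_rot: [0.985, -0.174, 0.0, -0.0]
wrist_force: [1.1, -0.1, -0.8]
opening: -0.001
```

```bash
cat >> st.py <<'E'
m=measure(c0=(587.2,-84)); print(m)
m=measure("scene",c0=(587.2,-84)); print(m)
E
python3 st.py
```

```text
t 6.4 p [ 547.8 -188.3   83.4] head -20.0 phi -110.7 R 111.5 open -0.0 F [ 1.1 -0.1 -0.8] q [ 0.42  0.4  -0.19  1.86  0.09  0.9  -1.74]
{'ctr': array([587.1, -84.3]), 'r': np.float64(124.8), 'nE': 108, 'mark': (np.float64(-152.37), np.float64(96.0), 61), 'target': (np.float64(-11.7), np.float64(146.7), 72)}
{'ctr': array([587.9, -83.3]), 'r': np.float64(125.8), 'nE': 113, 'mark': (np.float64(-152.68), np.float64(125.1), 6), 'target': (np.float64(-11.95), np.float64(147.2), 93)}
```

```bash
python3 - <<'E'
from h import *
c=read_camera("scene"); a=c["pixels"][170:270,190:310,::-1]
cv2.imwrite("pics/s2.png",cv2.resize(a,None,fx=6,fy=6,interpolation=cv2.INTER_CUBIC)); 
s=state(); print(proj(c,[s["ee_pos"],[587.2+108*np.cos(np.radians(-107.5)),-84+108*np.sin(np.radians(-107.5)),97]])-[190,170])
E
```

```text
[[48.5202365  56.41776085]
 [47.88074753 54.82840401]]
```

View pics/s2.png

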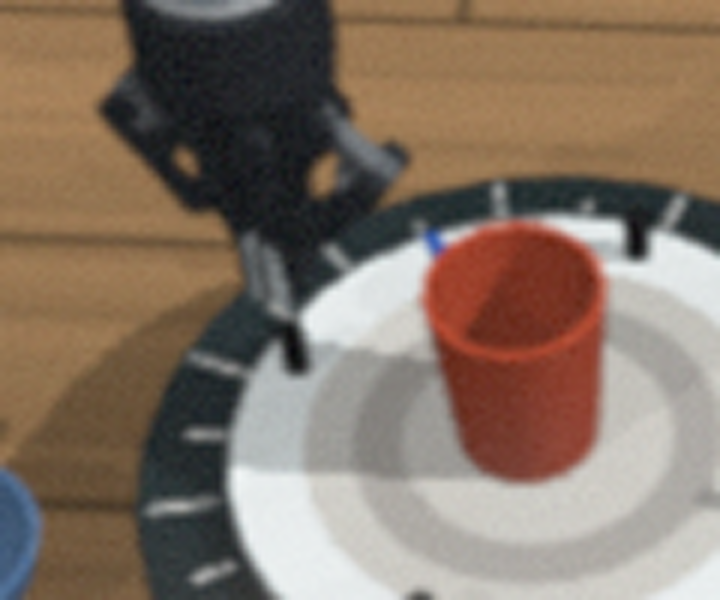

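```bash
python3 - <<'E'
from h import *
c=read_camera("scene"); r0,r1,c0,c1=212,234,228,248
vv,uu=np.mgrid[r0:r1,c0:c1]; z=c["range_z"][r0:r1,c0:c1].ravel()
n=cv2.undistortPoints(np.float64(np.c_[uu.ravel(),vv.ravel()]).reshape(-1,1,2),np.array(c["camera_matrix"],float),np.array(c["dist_coeffs"],float))[:,0]
V=np.array(c["view"]); P=((np.c_[n,np.ones(len(n))]*z[:,None]-V[:3,3])@V[:3,:3]).reshape(r1-r0,c1-c0,3)
s=state();h=np.radians(-20);d=P[...,:2]-np.array(s["ee_pos"])[:2]
print("cols",c0,c1)
for i in range(r1-r0): print(r0+i,*["%4d/%-4d"%(round(P[i,j,2]),round(d[i,j]@[np.cos(h),np.sin(h)])) if P[i,j,2]>76 else "   .     " for j in range(2,c1-c0-2)])
E
```

```text
cols 228 248
212  963/649   142/10    142/9     144/10    145/10    148/11    146/9     142/4     145/6     146/6     141/1     138/-2    136/-5      .         .         .     
213  133/7     141/12    141/11    139/9     139/8     143/10    141/8     142/7     145/9     142/6     141/4     133/-3    135/-2      .         .         .     
214  127/5     128/5     136/10    963/649   140/11    138/9     140/10    137/6     138/6     137/4     138/5     963/649   129/-5      .         .         .     
215    .       128/8     130/9     132/9     132/8     135/10    136/9     133/6     137/8     137/7     137/6     124/-5    126/-4      .         .         .     
216    .       123/7     129/11    129/10    131/10    133/10    132/9     128/5     127/3     134/8     131/5     126/0     121/-5      .         .         .     
217    .         .       126/11    125/10    127/10    130/12    130/11    126/6     127/6     129/7     129/6     124/1       .         .         .         .     
218    .         .         .       124/11    123/10    124/10    127/11    127/10    125/7     123/5   
[... 1815 characters left out ...]
  81/4       .         .         .         .     
230    .         .         .         .         .         .         .        77/8      82/10     81/8      80/7      80/5       .        76/1       .         .     
231    .         .         .         .         .         .        76/11      .        80/11     79/9      79/9       .         .         .         .         .     
232    .         .         .         .         .         .         .         .         .        78/12     77/10      .         .         .         .         .     
233    .         .         .         .         .         .        78/17      .         .         .         .         .         .         .         .         .
```

>>> drive_tool([
  [[-0.004, 0, 0, 2], [-0.004, 0, 0, 2], [-0.004, 0, 0, 2], [-0.004, 0, 0, 2], [-0.004, 0, 0, 2], [-0.004, 0, 0, 2], [0, 0, 0, 0], [0, 0, 0, 0]],
])

```text
clock: 7.4
ee_pos: [526.0, -178.1, 83.4]
tcp_rot: [0.961, -0.276, 0.0, 0.0]
wrist_force: [-0.1, -0.3, -0.1]
opening: -0.001
```

```bash
cat > tip.py <<'E'
from h import *
from scipy.spatial.transform import Rotation as R
s=state(); T=np.array(s["ee_pos"]); M=R.from_quat(s["tcp_rot"]).as_matrix()
for n in("scene","top"):
    c=read_camera(n); vv,uu=np.mgrid[:480,:640]; z=c["range_z"].ravel()
    k=cv2.undistortPoints(np.float64(np.c_[uu.ravel(),vv.ravel()]).reshape(-1,1,2),np.array(c["camera_matrix"],float),np.array(c["dist_coeffs"],float))[:,0]
    V=np.array(c["view"]); P=(np.c_[k,np.ones(len(k))]*z[:,None]-V[:3,3])@V[:3,:3]
    d=(P-T)@M; m=(abs(d[:,0])<20)&(abs(d[:,1])<20)&(P[:,2]>77)&(P[:,2]<160)&(z>0)
    print(n,m.sum()); o=np.argsort(P[m,2])[:25]; print(np.c_[d[m],P[m,2],uu.ravel()[m],vv.ravel()[m]][o].round().astype(int).tolist())
    if n=="scene": cv2.imwrite("pics/s3.png",cv2.resize(c["pixels"][170:270,190:310,::-1],None,fx=6,fy=6,interpolation=cv2.INTER_CUBIC)); print(proj(c,[T])-[190,170])
print(T,s["opening"],s["wrist_force"],s["joint_positions"])
E
python3 tip.py
```

```text
scene 118
[[-1, -15, 6, 77, 249, 224], [10, -17, 6, 77, 247, 227], [5, -6, -30, 114, 243, 214], [8, -6, -33, 117, 242, 214], [10, -5, -34, 117, 241, 214], [10, 5, -34, 118, 238, 212], [11, 1, -35, 118, 239, 213], [9, -4, -36, 120, 241, 213], [8, -7, -36, 120, 242, 213], [5, -11, -37, 120, 244, 213], [11, -3, -37, 121, 240, 213], [8, -10, -38, 122, 243, 213], [11, 0, -39, 122, 239, 212], [7, -6, -39, 123, 242, 212], [-1, -12, -39, 123, 246, 211], [-4, -13, -40, 124, 247, 210], [10, 1, -40, 124, 239, 211], [11, -3, -40, 124, 240, 212], [10, -5, -41, 124, 241, 212], [7, -9, -41, 124, 243, 212], [2, -12, -41, 125, 245, 211], [8, 9, -41, 125, 237, 209], [-2, -12, -41, 125, 246, 210], [12, 2, -41, 125, 238, 211], [-7, -14, -42, 125, 248, 209]]
[[53.91079246 50.04483461]]
top 3
[[-11, -11, 6, 77, 380, 289], [-14, -9, 6, 77, 380, 290], [-7, -17, 6, 78, 379, 286]]
[ 526.03174684 -178.12053164   83.44093684] -0.0010175274786498783 [-0.14580278 -0.32756027 -0.13199762] [ 0.38972374  0.35273679 -0.160505    1.91899031  0.07210208  0.87509991
 -1.93737526]
```

View pics/s3.png

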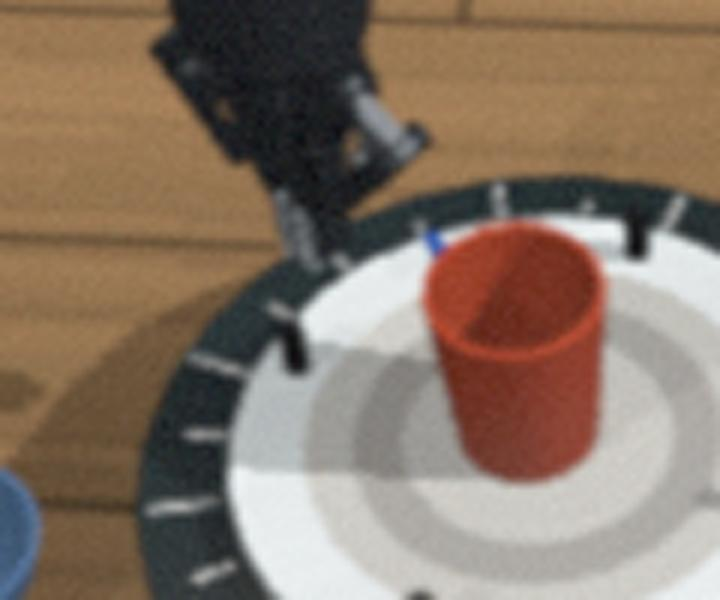

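>>> drive_tool([
  [[0, 0, 0, -7.5], [0, 0, 0, -7.5], [0, 0, 0, -7.5], [0, 0, 0, -7.5], [0, 0, 0, -7.5], [0, 0, 0, -7.5], [0, 0, 0, -7.5], [0, 0, 0, -7.5], [0, 0, 0, -7.5], [0, 0, 0, -7.5], [0, 0, 0, -7.5], [0, 0, 0, -7.5], [0, -0.005, 0.005, 0], [0, 0, 0.005, 0], [0, 0, 0.005, 0], [0, 0, 0, 0], [0, 0, 0, 0]],
])

```text
clock: 9.2
ee_pos: [521.6, -175.3, 68.0]
tcp_rot: [0.875, 0.484, -0.0, -0.0]
wrist_force: [-0.3, 0.4, 0.7]
opening: -0.002
```

```bash
python3 tip.py; python3 st.py
```

```text
scene 187
[[4, 3, -30, 99, 245, 216], [6, 6, -31, 99, 245, 217], [11, 6, -34, 102, 246, 217], [11, 3, -34, 102, 247, 216], [10, 5, -36, 104, 246, 216], [9, -7, -36, 104, 249, 213], [12, -4, -36, 105, 249, 214], [10, -2, -37, 105, 248, 214], [11, 2, -38, 106, 247, 215], [7, 9, -38, 106, 244, 216], [9, 4, -38, 107, 246, 215], [0, 12, -39, 107, 241, 215], [14, 2, -39, 107, 248, 215], [-6, 12, -40, 108, 239, 214], [8, 6, -40, 108, 245, 215], [10, -3, -40, 108, 248, 213], [11, 1, -41, 109, 247, 214], [9, -5, -41, 109, 248, 212], [8, 13, -42, 110, 243, 216], [9, -8, -42, 110, 249, 211], [10, 0, -43, 111, 247, 213], [6, 11, -43, 111, 243, 215], [9, 10, -43, 111, 244, 215], [8, 6, -43, 111, 245, 214], [12, -5, -43, 111, 249, 212]]
[[56.0067017  52.90479047]]
top 0
[]
[ 521.5653337  -175.34148648   68.03916475] -0.0015416377360901526 [-0.26175288  0.40973606  0.73094861] [ 0.62499172  0.39844883 -0.44034627  1.92735725  0.21936596  0.86296268
 -0.48936821]
t 9.3 p [ 522.  -175.4   68.5] head 57.9 phi -125.5 R 112.3 open -0.0 F [-0.1  0.1  0.8] q [ 0.63  0.4  -0.44  1.93  0.22  0.86 -0.49]
{'ctr': array([587.3, -84.2]), 'r': np.float64(124.7), 'nE': 102, 'mark': (np.float64(-152.39), np.float64(96.4), 61), 'target': (np.float64(-11.73), np.float64(146.5), 72)}
{'ctr': array([587.8, -83.2]), 'r': np.float64(126.0), 'nE': 113, 'mark': (np.float64(-152.64), np.float64(125.0), 6), 'target': (np.float64(-11.96), np.float64(147.1), 93)}
```

View pics/s3.png

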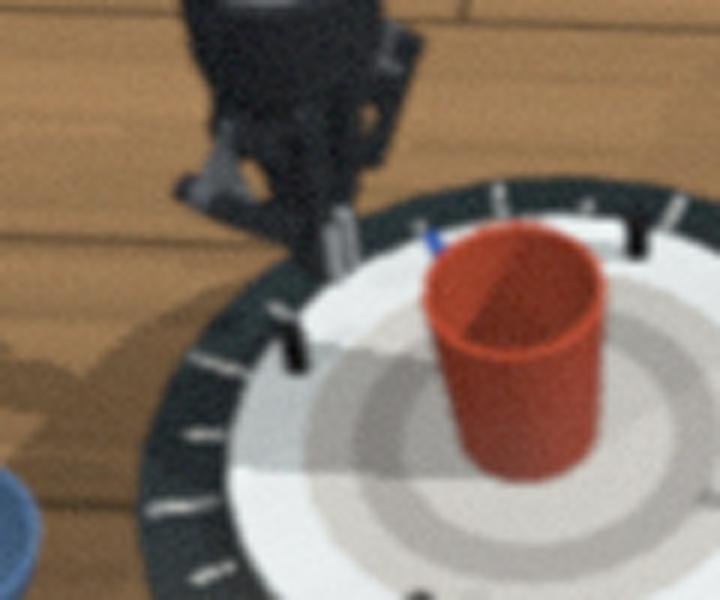

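>>> drive_tool([
  [[0, 0, 0.004, 0], [0, 0, 0.004, 0], [0, 0, 0.003, 0], [0, 0, 0.002, 0], [0, 0, 0, 0], [0, 0, 0, 0]],
])

```text
clock: 10.0
ee_pos: [521.7, -175.4, 55.3]
tcp_rot: [0.875, 0.484, -0.0, -0.0]
wrist_force: [0.3, 0.8, 0.2]
opening: 0.001
```

```bash
python3 tip.py | cut -c1-300
```

```text
scene 231
[[1, 18, -22, 77, 241, 225], [4, 6, -31, 87, 245, 220], [10, 4, -34, 90, 247, 220], [11, 1, -35, 90, 248, 219], [11, -7, -35, 91, 250, 217], [7, -12, -36, 91, 250, 215], [6, 10, -37, 92, 244, 220], [10, 7, -37, 92, 246, 220], [-6, 11, -37, 92, 240, 218], [12, -2, -37, 92, 249, 218], [0, 11, -37, 92,
[[56.5713247  56.30961717]]
top 0
[]
[ 521.71183403 -175.39456776   55.29366318] 0.0012366774823925392 [0.33686491 0.75850387 0.21165217] [ 0.61955645  0.41734664 -0.43484726  1.93383734  0.2314468   0.83899866
 -0.49828926]
```

>>> drive_tool([
  [[0, 0, 0.002, 0], [2e-05, 0.00195, 0, -1], [2e-05, 0.00195, 0, -1], [2e-05, 0.00195, 0, -1], [2e-05, 0.00195, 0, -1], [2e-05, 0.00195, 0, -1], [2e-05, 0.00195, 0, -1], [2e-05, 0.00195, 0, -1], [2e-05, 0.00195, 0, -1], [2e-05, 0.00195, 0, -1], [2e-05, 0.00195, 0, -1], [2e-05, 0.00195, 0, -1], [2e-05, 0.00195, 0, -1], [2e-05, 0.00195, 0, -1], [2e-05, 0.00195, 0, -1]],
])

```text
clock: 11.6
ee_pos: [546.3, -187.5, 53.3]
tcp_rot: [0.809, 0.588, -0.0, 0.0]
wrist_force: [-2.5, -0.9, 0.6]
opening: -0.002
```

```bash
python3 st.py
```

```text
t 11.6 p [ 546.3 -187.5   53.3] head 72.0 phi -111.6 R 111.3 open -0.0 F [-2.5 -0.9  0.6] q [ 0.65  0.47 -0.47  1.87  0.28  0.87 -0.27]
{'ctr': array([587.3, -84.1]), 'r': np.float64(124.7), 'nE': 106, 'mark': (np.float64(-145.59), np.float64(97.4), 64), 'target': (np.float64(-11.77), np.float64(146.5), 73)}
{'ctr': array([587.3, -83.1]), 'r': np.float64(125.7), 'nE': 111, 'mark': (np.float64(-146.04), np.float64(120.7), 12), 'target': (np.float64(-11.98), np.float64(147.6), 93)}
```

>>> drive_tool([
  [[3e-05, 0.0025, 0, -1.3], [7e-05, 0.0039, 0, -2], [7e-05, 0.0039, 0, -2], [7e-05, 0.0039, 0, -2], [7e-05, 0.0039, 0, -2], [7e-05, 0.0039, 0, -2], [7e-05, 0.0039, 0, -2], [7e-05, 0.0039, 0, -2], [7e-05, 0.0039, 0, -2], [7e-05, 0.0039, 0, -2], [7e-05, 0.0039, 0, -2], [7e-05, 0.0039, 0, -2], [7e-05, 0.0039, 0, -2], [7e-05, 0.0039, 0, -2], [7e-05, 0.0039, 0, -2], [7e-05, 0.0039, 0, -2], [7e-05, 0.0039, 0, -2], [7e-05, 0.0039, 0, -2], [7e-05, 0.0039, 0, -2], [3e-05, 0.0025, 0, -1.3]],
])

```text
clock: 13.7
ee_pos: [620.9, -185.0, 53.5]
tcp_rot: [0.569, 0.822, 0.0, 0.0]
wrist_force: [-1.7, -2.6, -0.4]
opening: -0.002
```

```bash
python3 st.py
```

```text
t 13.7 p [ 620.9 -185.    53.5] head 110.6 phi -71.6 R 106.5 open -0.0 F [-1.7 -2.6 -0.4] q [ 0.67  0.62 -0.59  1.69  0.4   0.96  0.29]
{'ctr': array([587., -84.]), 'r': np.float64(124.6), 'nE': 109, 'mark': (np.float64(-105.57), np.float64(96.1), 69), 'target': (np.float64(-11.79), np.float64(146.8), 72)}
{'ctr': array([587.7, -83.2]), 'r': np.float64(125.9), 'nE': 109, 'mark': (np.float64(-107.49), np.float64(87.9), 27), 'target': (np.float64(-11.96), np.float64(147.0), 92)}
```

>>> drive_tool([
  [[-0.0002, 0.0025, 0, -1.2], [-0.00022, 0.0039, 0, -1.9], [-0.00022, 0.0039, 0, -1.9], [-0.00022, 0.0039, 0, -1.9], [-0.00022, 0.0039, 0, -1.9], [-0.00022, 0.0039, 0, -1.9], [-0.00022, 0.0039, 0, -1.9], [-0.00022, 0.0039, 0, -1.9], [-0.00022, 0.0039, 0, -1.9], [-0.00022, 0.0039, 0, -1.9], [-0.00022, 0.0039, 0, -1.9], [-0.00022, 0.0039, 0, -1.9], [-0.00022, 0.0039, 0, -1.9], [-0.00022, 0.0039, 0, -1.9], [-0.00022, 0.0039, 0, -1.9], [-0.00022, 0.0039, 0, -1.9], [-0.00022, 0.0039, 0, -1.9], [-0.00022, 0.0039, 0, -1.9], [-0.00022, 0.0039, 0, -1.9], [-0.0001, 0.0025, 0, -1.2]],
])

```text
clock: 15.8
ee_pos: [681.6, -142.9, 53.5]
tcp_rot: [0.282, 0.959, 0.0, 0.0]
wrist_force: [-2.7, -1.2, -1.0]
opening: 0.001
```

```bash
python3 st.py
```

```text
t 15.8 p [ 681.6 -142.9   53.5] head 147.2 phi -32.0 R 111.3 open 0.0 F [-2.7 -1.2 -1. ] q [ 0.64  0.73 -0.71  1.55  0.53  1.05  0.8 ]
{'ctr': array([586.9, -84.1]), 'r': np.float64(124.6), 'nE': 92, 'mark': (np.float64(-66.31), np.float64(83.0), 36), 'target': (np.float64(-11.78), np.float64(161.3), 15)}
{'ctr': array([587.9, -83.5]), 'r': np.float64(126.2), 'nE': 96, 'mark': (np.float64(-67.91), np.float64(120.3), 11), 'target': (np.float64(-11.86), np.float64(147.1), 95)}
```

>>> drive_tool([
  [[0, 0.0025, 0, -1.3], [-5e-05, 0.0039, 0, -2], [-5e-05, 0.0039, 0, -2], [-5e-05, 0.0039, 0, -2], [-5e-05, 0.0039, 0, -2], [-5e-05, 0.0039, 0, -2], [-5e-05, 0.0039, 0, -2], [-5e-05, 0.0039, 0, -2], [-5e-05, 0.0039, 0, -2], [-5e-05, 0.0039, 0, -2], [-5e-05, 0.0039, 0, -2], [-5e-05, 0.0039, 0, -2], [-5e-05, 0.0039, 0, -2], [-5e-05, 0.0039, 0, -2], [-5e-05, 0.0039, 0, -2], [-5e-05, 0.0039, 0, -2], [-5e-05, 0.0039, 0, -2], [-5e-05, 0.0039, 0, -2], [-5e-05, 0.0039, 0, -2], [0, 0.0025, 0, -1.3]],
])

```text
clock: 17.9
ee_pos: [700.8, -71.3, 53.5]
tcp_rot: [-0.051, 0.999, 0.0, 0.0]
wrist_force: [-0.1, -1.6, -1.7]
opening: -0.002
```

```bash
python3 st.py
```

```text
t 17.9 p [700.8 -71.3  53.5] head -174.1 phi 6.4 R 114.3 open -0.0 F [-0.1 -1.6 -1.7] q [ 0.61  0.8  -0.84  1.52  0.64  1.11  1.3 ]
{'ctr': array([586.8, -83.8]), 'r': np.float64(124.3), 'nE': 69, 'mark': None, 'target': None}
{'ctr': array([589. , -83.6]), 'r': np.float64(126.2), 'nE': 101, 'mark': (np.float64(-29.85), np.float64(104.1), 27), 'target': (np.float64(-11.95), np.float64(146.0), 94)}
```

>>> drive_tool([
  [[0.0001, 0.002, 0, -1], [0.0001, 0.002, 0, -1], [0.0001, 0.002, 0, -1], [0.0001, 0.002, 0, -1], [0.0001, 0.002, 0, -1], [0.0001, 0.002, 0, -1], [0.0001, 0.002, 0, -1], [0.0001, 0.002, 0, -1], [0.0001, 0.002, 0, -1], [0.0001, 0.002, 0, -1], [0.0001, 0.002, 0, -1], [0, 0, 0, 0]],
])

```text
clock: 19.2
ee_pos: [695.1, -49.8, 53.6]
tcp_rot: [-0.146, 0.989, 0.0, -0.0]
wrist_force: [1.6, -1.3, 0.2]
opening: -0.003
```

```bash
python3 st.py; python3 - <<'E'
from h import *
c=read_camera("scene"); cv2.imwrite("pics/s4.png",cv2.resize(c["pixels"][190:310,200:360,::-1],None,fx=5,fy=5,interpolation=cv2.INTER_CUBIC))
E
```

```text
t 19.2 p [695.1 -49.8  53.6] head -163.2 phi 17.6 R 113.2 open -0.0 F [ 1.6 -1.3  0.2] q [ 0.61  0.81 -0.88  1.54  0.67  1.11  1.44]
{'ctr': array([586.6, -83.8]), 'r': np.float64(124.2), 'nE': 62, 'mark': None, 'target': None}
{'ctr': array([588.7, -83.8]), 'r': np.float64(126.1), 'nE': 102, 'mark': (np.float64(-18.38), np.float64(103.0), 35), 'target': (np.float64(-11.85), np.float64(146.3), 94)}
```

View pics/s4.png

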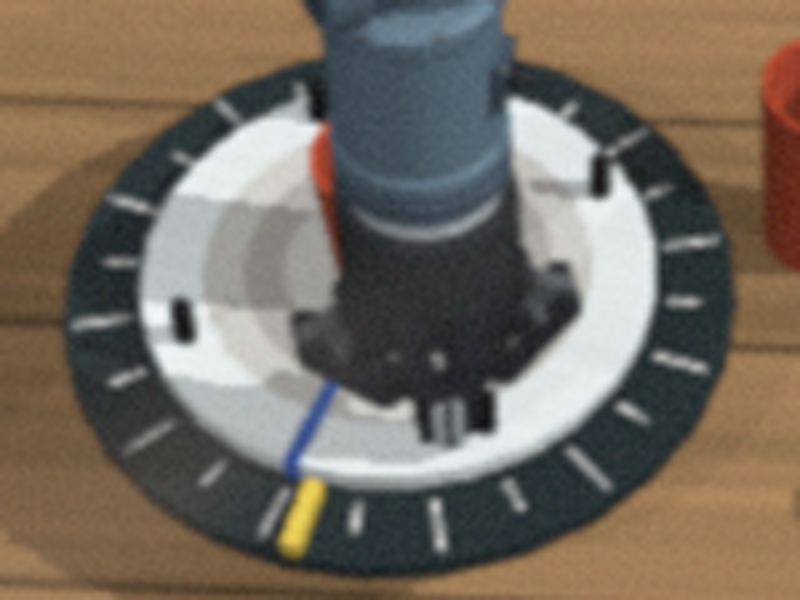

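>>> drive_tool([
  [[5e-05, 0.001, 0, -0.5], [5e-05, 0.001, 0, -0.5], [5e-05, 0.001, 0, -0.5], [5e-05, 0.001, 0, -0.5], [5e-05, 0.001, 0, -0.5], [5e-05, 0.001, 0, -0.5], [5e-05, 0.001, 0, -0.5], [0, 0, 0, 0], [0, 0, 0, 0]],
])

```text
clock: 20.25
ee_pos: [692.5, -43.9, 53.3]
tcp_rot: [-0.176, 0.984, 0.0, -0.0]
wrist_force: [0.9, -1.4, -0.0]
opening: -0.002
```

```bash
python3 st.py
```

```text
t 20.25 p [692.5 -43.9  53.3] head -159.8 phi 20.8 R 112.7 open -0.0 F [ 0.9 -1.4 -0. ] q [ 0.61  0.81 -0.89  1.55  0.68  1.11  1.49]
{'ctr': array([587. , -84.8]), 'r': np.float64(124.8), 'nE': 62, 'mark': None, 'target': None}
{'ctr': array([588.9, -83.6]), 'r': np.float64(126.2), 'nE': 104, 'mark': (np.float64(-15.19), np.float64(99.6), 38), 'target': (np.float64(-11.92), np.float64(146.2), 95)}
```

>>> drive_tool([
  [[0, -0.004, 0, 0], [0, -0.006, 0, 0], [0, 0, -0.012, 0], [0, 0, -0.012, 0], [0, 0, -0.012, 0], [0, 0, -0.012, 0], [0, 0, -0.012, 0], [0.009, -0.022, 0, 0], [0.009, -0.022, 0, 0], [0.009, -0.022, 0, 0], [0.009, -0.022, 0, 0], [0.009, -0.022, 0, 0], [0, 0, 0, 0], [0, 0, 0, 0]],
])

```text
clock: 21.75
ee_pos: [692.1, -172.5, 113.9]
tcp_rot: [-0.175, 0.985, 0.0, 0.0]
wrist_force: [-0.2, 0.9, 0.3]
opening: 0.002
```

```bash
python3 st.py
```

```text
t 21.75 p [ 692.1 -172.5  113.9] head -159.9 phi -40.2 R 137.3 open 0.0 F [-0.2  0.9  0.3] q [ 0.78  0.77 -0.91  1.46  0.63  1.22  1.71]
{'ctr': array([587. , -84.4]), 'r': np.float64(124.7), 'nE': 119, 'mark': (np.float64(-14.03), np.float64(95.2), 62), 'target': (np.float64(-11.64), np.float64(147.0), 71)}
{'ctr': array([587.4, -83.4]), 'r': np.float64(126.0), 'nE': 101, 'mark': (np.float64(-15.08), np.float64(95.9), 48), 'target': (np.float64(-11.84), np.float64(147.5), 92)}
```

>>> drive_tool([
  [[-0.009, 0.022, 0, 0], [-0.009, 0.022, 0, 0], [-0.009, 0.022, 0, 0], [-0.009, 0.022, 0, 0], [-0.009, 0.022, 0, 0], [0, 0, 0, 0], [0, 0, 0.012, 0], [0, 0, 0.012, 0], [0, 0, 0.012, 0], [0, 0, 0.012, 0], [0, 0, 0.012, 0], [0, 0.004, 0, 0], [0, 0.003, 0, 0], [0, 0, 0, 0], [0, 0, 0, 0]],
])

```text
clock: 23.35
ee_pos: [694.6, -46.4, 54.4]
tcp_rot: [-0.176, 0.984, -0.0, 0.001]
wrist_force: [-0.5, 0.7, 0.6]
opening: -0.001
```

```bash
python3 st.py
```

```text
t 23.35 p [694.6 -46.4  54.4] head -159.7 phi 19.3 R 113.8 open -0.0 F [-0.5  0.7  0.6] q [ 0.61  0.81 -0.89  1.55  0.68  1.12  1.49]
{'ctr': array([586.5, -84. ]), 'r': np.float64(124.3), 'nE': 60, 'mark': None, 'target': None}
{'ctr': array([588.9, -83.6]), 'r': np.float64(126.2), 'nE': 103, 'mark': (np.float64(-15.17), np.float64(101.0), 39), 'target': (np.float64(-11.89), np.float64(146.2), 94)}
```

>>> drive_tool([
  [[5e-05, 0.001, 0, 0], [5e-05, 0.001, 0, 0], [5e-05, 0.001, 0, -0.4], [5e-05, 0.001, 0, -0.4], [5e-05, 0.001, 0, -0.4], [5e-05, 0.001, 0, -0.4], [5e-05, 0.001, 0, -0.4], [5e-05, 0.001, 0, -0.4], [0, 0, 0, 0], [0, 0, 0, 0]],
])

```text
clock: 24.45
ee_pos: [690.6, -39.4, 53.5]
tcp_rot: [-0.196, 0.981, 0.0, 0.0]
wrist_force: [1.2, -1.1, -0.0]
opening: 0.001
```

```bash
python3 st.py
```

```text
t 24.45 p [690.6 -39.4  53.5] head -157.4 phi 23.3 R 112.6 open 0.0 F [ 1.2 -1.1 -0. ] q [ 0.61  0.81 -0.9   1.56  0.68  1.12  1.52]
{'ctr': array([587. , -84.5]), 'r': np.float64(124.8), 'nE': 69, 'mark': None, 'target': None}
{'ctr': array([588.9, -83.5]), 'r': np.float64(126.3), 'nE': 102, 'mark': (np.float64(-12.76), np.float64(97.0), 39), 'target': (np.float64(-11.96), np.float64(146.0), 95)}
```

>>> drive_tool([
  [[0, -0.004, 0, 0], [0, -0.006, 0, 0], [0, 0, -0.012, 0], [0, 0, -0.012, 0], [0, 0, -0.012, 0], [0, 0, -0.012, 0], [0, 0, -0.012, 0], [0, 0, -0.012, 0], [0.009, -0.022, 0, 0], [0.009, -0.022, 0, 0], [0.009, -0.022, 0, 0], [0.009, -0.022, 0, 0], [0.009, -0.022, 0, 0], [0.009, -0.022, 0, 0], [0, 0, 0, 0], [0, 0, 0, 0]],
])

```text
clock: 26.15
ee_pos: [695.3, -191.8, 125.6]
tcp_rot: [-0.195, 0.981, 0.0, 0.0]
wrist_force: [0.5, 0.9, -0.6]
opening: -0.001
```

```bash
python3 st.py; python3 - <<'E'
from h import *
for n in("top","scene"):
    c=read_camera(n); m=[measure(n,c0=(587.2,-84)) for _ in range(4)]
    print(n,np.mean([x["mark"][0]-x["target"][0] for x in m]))
    if n=="top": u=c["pixels"][190:310,270:430]
    else: v=c["pixels"][190:310,200:360]
cv2.imwrite("pics/f.png",cv2.resize(np.hstack([u,v])[:,:,::-1],None,fx=2.5,fy=2.5,interpolation=cv2.INTER_CUBIC))
E
```

```text
t 26.15 p [ 695.3 -191.8  125.6] head -157.5 phi -44.9 R 152.7 open -0.0 F [ 0.5  0.9 -0.6] q [ 0.8   0.78 -0.92  1.43  0.63  1.25  1.78]
{'ctr': array([587.1, -84.4]), 'r': np.float64(124.8), 'nE': 120, 'mark': (np.float64(-11.53), np.float64(94.0), 59), 'target': (np.float64(-11.63), np.float64(147.0), 72)}
{'ctr': array([587.6, -83.2]), 'r': np.float64(125.8), 'nE': 106, 'mark': (np.float64(-12.69), np.float64(94.3), 46), 'target': (np.float64(-11.93), np.float64(147.5), 92)}
top 0.09250000000000069
scene -0.7349999999999999
```

View pics/f.png

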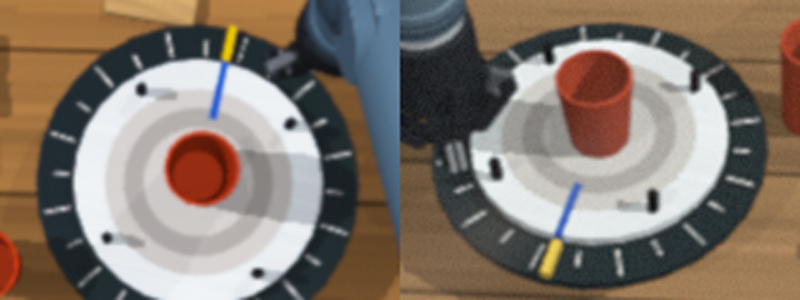

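```bash
python3 -c "
from station import robot; print(robot.hand_in())"
```

```text
the job is handed in; nothing more can be done
None
```

The blue index mark now lines up with the yellow target line, and the job is handed in with the arm lifted clear. I pushed pin 0 with the closed fingertips, turning the wheel about 141° anticlockwise at 20°/s or less. I then backed off, checked, and made one slow correction of about 2.5°.

- **Alignment:** the top camera puts the mark +0.1° from the target line, and the scene camera puts it −0.7°. The two cameras disagree by about 0.8°, so the true error is probably within half a degree. Both pictures show the mark and the line as one continuous line.
- **Cup and bench:** in the last pictures the cup is still upright near the middle of the disc. I saw no sign of contact with anything but pin 0: wrist force readings stayed at about 3 N or less. I did not re-measure the cup's position or the bystanders.
- **Fingertip height:** the shut fingertips were about 30 mm higher than the reported TCP, by camera depth. My first pass went over the pin without touching it. I worked from the depth-measured tip after that and turned the tool 90° to keep the gripper well clear of the cup.
- **Time:** about 27 s of the 72 s had passed at hand-in.

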